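# Offer a cast lever up to its drilling fixture

## Task

The small end of this cast lever is to be drilled in the fixture, so first set the wooden packing block the way it lies now (not on end) centrally on top of the fixture's low rest post and let go of it. Then pick up the lever at its balance point on the arm and hold it level and still over the fixture, bore straight over the locating pin so that it could be lowered directly onto it, about a finger's breadth clear of the pin's tip, with the small end over the block. Keep the lever level all the way and leave the mug, the tin and the tape measure alone; finish while still holding the lever there, do not lower it: I will oil the pin first.

Things in the scene. Friction and masses are not known exactly. Their poses are not given: they have to be found in the camera images.
- fixture: green drilling fixture fixed to the table, base plate 275 x 96 x 14 mm. Origin: centre of its underside; z up; x runs along the plate from the locating post (at x = -92.5 mm) to the rest post (+92.5 mm). Locating post: bright column, 48 mm diameter, shoulder 90 mm up; on it the pin, 22 mm diameter, tapering to 10 mm at its tip. Rest post: stem with dark round cap, 40 mm diameter
- pin_tip (a point): centre of the tip of the locating pin, on its upright axis, 122 mm above the table
- rest_top (a point): centre of the flat round top (40 mm diameter) of the rest post, 40 mm above the table, 185 mm from the pin's axis
- packing_block: sound timber offcut, 50 mm (x) x 75 mm (y) x 50 mm high, 0.09 kg, lying on the table; origin: centre of its underside, z up. Grip it across its 50 mm width.
- lever: grey cast lever, 0.64 to 0.96 kg, lying flat. Boss 52 mm diameter, 38 mm high, 24 mm bore right through, small lug at the back; straight arm 12 mm wide, from 6 to 30 mm above the underside; solid round small end, 32 mm diameter, 32 mm high, centre 185 mm from the bore. Origin: bore centre at the underside; x along the arm from boss to small end; z up
- balance_point (a point): balance point (centre of mass) of the lever: in the middle of the arm, 57.5 mm from the bore's axis towards the small end, 18 mm above the underside. The arm is plain, 12 mm wide, from 35 to 162 mm from the bore's axis.
- punch_mark (a point): punch mark in the bright spot in the middle of the small end's top, 185 mm from the bore's axis, 32 mm above the underside
- mug: white enamel mug with blue rim, 81 mm wide, 82 mm high; a bystander; origin at its underside
- bolt_tin: open grey tin with bolts, 69 mm wide, 76 mm high; a bystander; origin at its underside
- tape_measure: yellow tape measure, 37 x 84 x 64 mm; a bystander; origin at its underside

How it is judged:
On the way, in this order (a step that is already met when the one before it is completed fails the run):
1. the packing block stands centrally on the rest post, let go (horizontal distance between packing_block and rest_top below 0.014 m and z of packing_block in the frame of rest_top between -0.004 and 0.004 m and angle between packing_block's own z axis and vertical below 0.08 rad and contact force between packing_block and fixture above 0.2 N and contact force between packing_block and the fingers below 0.05 N), for 0.3 s.
2. the lever is lifted clear of the table at its balance point, level (height (world z) of lever above 0.05 m and distance between the grasp point and balance_point below 0.035 m and contact force between lever and the fingers above 2 N and angle between lever's own z axis and vertical below 0.12 rad), for 0.3 s.
At the end, for the whole second after the job is handed in: Lever held by the fingers within 35 mm of its balance point, still, level within 4 degrees, touching nothing else; bore within 7 mm of the pin's axis, 4 to 35 mm above its tip; punch mark within 15 mm of the rest post's axis. Block flat on the rest post, released, centred within 14 mm (horizontal distance between lever and pin_tip below 0.007 m and z of lever in the frame of pin_tip between 0.004 and 0.035 m and horizontal distance between punch_mark and rest_top below 0.015 m and angle between lever's own z axis and vertical below 0.07 rad and linear speed of lever below 0.02 m/s and distance between the grasp point and balance_point below 0.035 m and contact force between lever and the fingers above 2 N and contact force between lever and fixture below 0.05 N and contact force between lever and packing_block below 0.05 N and horizontal distance between packing_block and rest_top below 0.014 m and z of packing_block in the frame of rest_top between -0.004 and 0.004 m and angle between packing_block's own z axis and vertical below 0.08 rad and contact force between packing_block and the fingers below 0.05 N); the arm keeps its last pose, push and grip.
It fails at once if the lever is tipped far out of level (more than 14 degrees) (angle between lever's own z axis and vertical above 0.25 rad).
It fails at once if a bystander (mug, tin, tape measure) is disturbed (moved more than 20 mm) (distance of any of mug, bolt_tin, tape_measure from where it was at the start of the episode above 0.02 m).
It also fails if it takes over 51 s, if anything falls off the work surface, if the arm or the gripper's body presses on something with over 40 N, if the wrist force passes 120 N, or if a joint passes its speed limit or range.

## Robot

A 7-joint arm with a two-finger parallel gripper is mounted at the origin on the work surface; the furniture and walls round the work are solid. World frame = base frame: x ahead of the robot, y to its left, z up, the work surface at z = 0. Lengths are in m, angles in rad, forces in N, time in s.
With the tool pointing down it reaches from about 0.425 to 0.875 m from the base axis. Payload 4.7 kg.
Tool frame: the origin (TCP) lies midway between the tips of the shut fingers; the grasp point (between the pads) lies 19 mm behind it; z points along the fingers, y is the line along which they close (so a half turn about z gives the same grasp; the last joint's range is limited). The gripper opens to 87 mm and grips with 3 to 60 N. Pads are 19 mm wide; open, the fingers measure 117 mm over their backs; the gripper's body (75 mm by 190 mm) begins 51 mm behind the grasp point.
Start: joints at [-1.237, 0.321, -0.07, 1.45, 0.023, 1.371, -0.057], TCP at [0.204, 0.617, 0.223] pointing down, gripper open.
Joint ranges: [-2.86, 2.86], [-0.3, 2.09], [-1.38, 1.24], [0.06, 2.45], [-1.56, 4.7], [0.09, 2.05], [-2.69, 2.69]. Speed limits (rad/s): [2.57, 2.57, 3.14, 3.14, 3.14, 3.14, 3.14].

## Interface

Orientations are given as a rotation vector (axis times angle).
In Python, from bench import ctrl gives the robot as it stands. The module is installed in compiled form; this text tells all that it offers.
- The arm moves only by the shell command python3 -m handwheel 'ROWS' [FORCE]. ROWS is JSON, a list of rows, each a list of 7 numbers: the finger opening in m, from 0 to 0.087, then the shift along the tool's x, y, z in m, then the turn, a rotation vector about the tool's x, y, z in degrees. A call has 1 to 12 rows; each row shifts and turns the commanded pose from where the row before left it, along the tool's axes as they then stand; what a row does not reach is not made up. A row lasts 1/8 s, in which the tool goes at most 62.5 mm and 10.7 degrees, less where a joint would pass 70% of its speed; a pose out of reach is approached as far as the arm can. A call is refused whole if a number of a shift passes 0.0625 or a number of a turn 10.7, either way. A call with a gripper value outside its range is refused whole. The fingers move at their own pace and stop on an object; FORCE is the grip in N (left out, the last holds). Time passes only in rows, so rows that do not move let the fingers close. It gives the time, the measured TCP pose, the force, the opening and the grip force at its end, in the units of the state.
- ctrl.get_state(): the state, without advancing time (a new reading comes with each control period).
- ctrl.get_image(name): name is "scene" or "side" or "wrist"; returns (picture, depth): 400x640x3 uint8, blue, green, red; 400x640 float32, m along the optical axis (not along the pixel's ray), 0 where there is no reading.
- ctrl.camera_info(name): a dict with "intrinsics" (3x3 intrinsics, pixels), "D" ([k1, k2, p1, p2, k3] as OpenCV has them; the pictures are not rectified), "R" (3x3) and "t" (3): a world point X has camera coordinates R X + t. Camera axes: x right, y down, z forward; pixel columns grow to the right and rows downward; lengths in m; the calibration is good to about 2 mm. A picture is of the moment at which its call begins: read the wrist's pose just before it. camera_info takes no time and is no camera call; for the wrist camera it gives the pose at the moment of the call.
- ctrl.close_job(): hands the job in; it is judged then, once.
The state is a dict: "time": time; "joint_positions": joint angles; "qd": joint speeds; "joint_torque": joint torques, N m; "position": TCP position; "tool_rot": TCP orientation; "ft_force": force on the tool from outside, world axes, zero at the start; "torque": the same for the moment, N m; "grip_width": opening from 0.0 (shut) to 1.0 (fully open); "grip_force": force on a finger pad.
Only numpy, scipy, OpenCV 4.12 (cv2) and the standard library are available. Lean on these libraries where they do the work, as an engineer would, in place of code of your own. Each camera call takes 0.05 s, during which the arm holds its last target. There are 200 camera calls.

## Working session

There is one attempt and no reset: what is moved stays moved. The work goes in short steps, Python scripts to look and compute and a shell command to move; the robot and the scene stay as the last step left them, time stands still between calls to the robot, and variables do not carry over. Pictures are saved under pics/ and viewed, at most 10 in all, crops included, and the job is handed in when it is done.

```bash
mkdir -p pics; python3 - <<'E'
from bench import ctrl
import cv2,numpy as np
s=ctrl.get_state();print({k:np.round(v,3).tolist() for k,v in s.items()})
for n in("scene","side"):
    im,d=ctrl.get_image(n);c=ctrl.camera_info(n)
    np.savez(n+".npz",im=im,d=d,K=c["intrinsics"],D=c["D"],R=c["R"],t=c["t"])
    print(n,np.round(c["D"],3),np.round(-np.array(c["R"]).T@c["t"],2))
    cv2.imwrite(f"pics/{n}0.png",im)
E
```

```text
{'time': 0.0, 'joint_positions': [-1.237, 0.322, -0.07, 1.452, 0.023, 1.371, -0.057], 'qd': [0.001, 0.0, -0.002, -0.001, 0.0, 0.0, 0.001], 'joint_torque': [0.001, -49.127, -0.404, -31.253, -0.064, 0.043, 0.0], 'position': [0.204, 0.617, 0.221], 'tool_rot': [-0.5, -3.101, 0.003], 'ft_force': [1.098, 0.352, -0.549], 'torque': [0.004, 0.036, -0.0], 'grip_force': 0.0, 'grip_width': 0.999}
scene [0.043 0.    0.    0.    0.   ] [ 0.1  -0.77  1.06]
side [-0.123  0.     0.     0.     0.   ] [ 0.65 -1.21  0.81]
```

View pics/scene0.png

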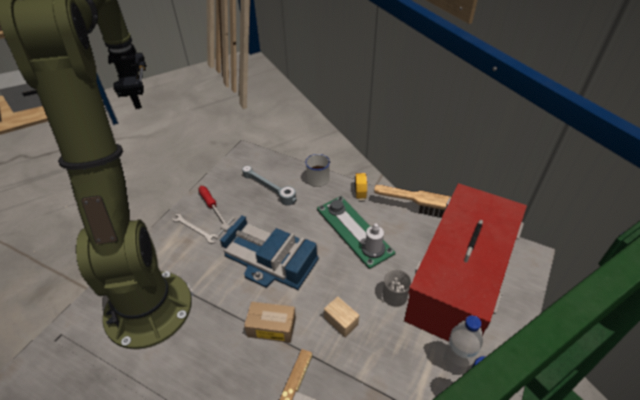

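View pics/side0.png

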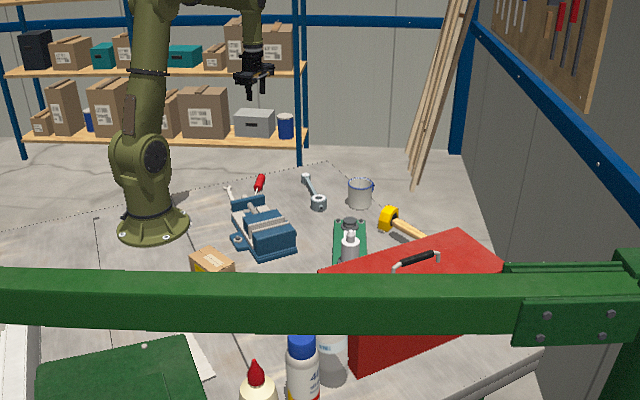

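Scene: lever small end at about (247,171), boss about (288,195), rest post (337,205), pin post (374,235), block (340,316), mug (317,170), tin (396,288), tape (361,186). The side view has block and tin hidden behind the green beam.

```bash
cat > h.py <<'E'
import cv2,numpy as np
def cloud(im,d,K,D,R,t):
    v,u=np.mgrid[:400,:640]
    p=cv2.undistortPoints(np.stack([u,v],-1).reshape(-1,1,2).astype(float),np.array(K),np.array(D)).reshape(400,640,2)
    P=np.dstack([p,np.ones((400,640))])*d[...,None]
    W=(P-np.array(t))@np.array(R); W[d<=0]=np.nan
    return W
def load(n):
    z=np.load(n+".npz");return z["im"],cloud(**z),z
E
python3 - <<'E'
from h import *
im,W,z=load("scene")
for n,(u,v) in dict(small=(247,171),boss=(288,190),rest=(337,202),pin=(375,225),block=(341,312),mug=(317,180),tin=(396,280),tape=(361,180)).items(): print(n,np.round(W[v,u],3))
S=1000; x0,y0=.25,-.45   # top view: 1 px = 1 mm ; column=y reversed
M=np.zeros((700,800,3),np.uint8)
X=W.reshape(-1,3);C=im.reshape(-1,3)
ok=np.isfinite(X[:,0])&(X[:,2]<.2)
o=np.argsort(X[ok,2]);X=X[ok][o];C=C[ok][o]
for p,c in zip(X,C):
    a=int((p[0]-.2)*800);b=int((p[1]+.5)*800)
    if 0<=a<600 and 0<=b<800: cv2.rectangle(M,(b,599-a),(b+2,601-a),c.tolist(),-1)
cv2.imwrite("pics/top.png",M[:600])
def blob(lo,hi,cx,cy,r):
    q=X[(X[:,2]>lo)&(X[:,2]<hi)&(np.hypot(X[:,0]-cx,X[:,1]-cy)<r)]
    if len(q)<3: print("few");return
    r_=cv2.minAreaRect((q[:,:2]*1000).astype(np.float32)); print(len(q),np.round(q.mean(0),4),np.round(r_[0],1),np.round(r_[1],1),round(r_[2],1),'zmed',np.round(np.median(q[:,2]),4))
for u,v,lo,hi,r in [(341,312,.043,.058,.06),(247,171,.025,.042,.03),(288,190,.031,.046,.045),(337,202,.034,.047,.035),(375,232,.082,.098,.04),(375,225,.112,.13,.03)]:
    c=W[v,u];blob(lo,hi,c[0],c[1],r)
E
```

```text
small [0.428 0.321 0.032]
boss [0.505 0.171 0.031]
rest [0.606 0.036 0.042]
pin [ 0.611 -0.151  0.119]
block [ 0.415 -0.293  0.05 ]
mug [0.605 0.159 0.035]
tin [ 0.587 -0.288  0.051]
tape [0.712 0.064 0.06 ]
601 [ 0.416  -0.2945  0.0494] [ 415.9 -292.7] [53.3 77. ] 13.7 zmed 0.0494
76 [0.4321 0.3253 0.0309] [435.8 324.5] [30.2 54. ] 44.0 zmed 0.0309
149 [0.4963 0.1589 0.0364] [495.7 158.9] [54.8 50.9] 65.2 zmed 0.0366
108 [0.6026 0.0314 0.0392] [603.6  32. ] [43. 37.] 59.0 zmed 0.039
158 [ 0.6088 -0.1575  0.089 ] [ 611.6 -153.7] [43.7 46. ] 45.1 zmed 0.0891
36 [ 0.6112 -0.1542  0.1171] [ 612.  -154.2] [15.1 16.9] 34.5 zmed 0.1162
```

View pics/top.png

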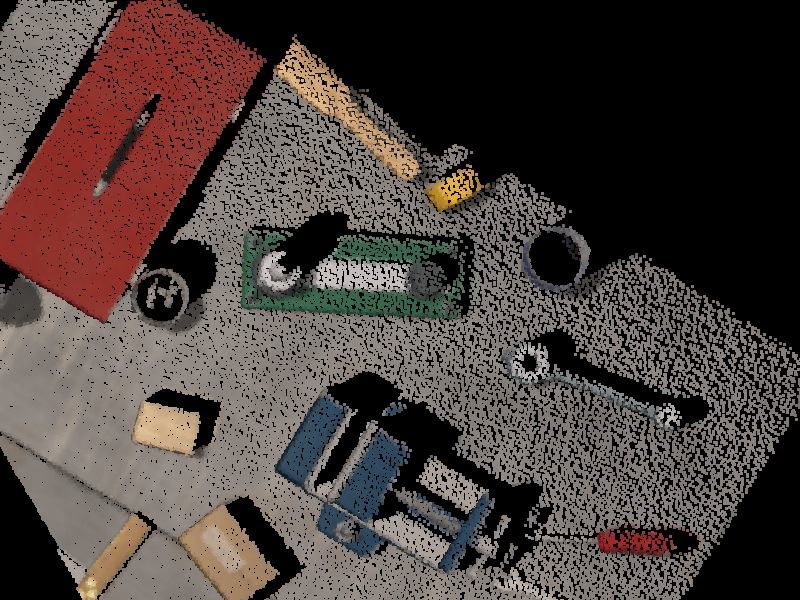

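The top map shows all the parts: lever boss (528,363), small end (667,413), pin (283,270), rest (430,277), block (168,424), tin (160,297), mug (556,258). Bore to small end comes out at about 185 mm and pin to rest at about 186 mm, and the heights match the sizes given.

```bash
cat >> h.py <<'E'
from scipy.spatial.transform import Rotation as Ro
def plan(*ts):
    """from now: print yaw of tool y; shifts in tool axes through world waypoints"""
    from bench import ctrl
    s=ctrl.get_state();R=Ro.from_rotvec(s["tool_rot"]).as_matrix();p=np.array(s["position"])
    print("t",round(s["time"],2),"pos",np.round(p,4),"yaw_y",round(np.degrees(np.arctan2(R[1,1],R[0,1])),2),"tilt",np.round(np.degrees(R[:2,2]),2),"w",round(s["grip_width"]*87,1),"gf",round(s["grip_force"],1),"F",np.round(s["ft_force"],1),"q",np.round(s["joint_positions"],2))
    for t in ts:
        d=R.T@(np.array(t)-p);n=int(np.ceil(np.abs(d).max()/.06));print(t,"shift mm",np.round(d*1000,1),"rows",n,"each",np.round(d/max(n,1),4));p=np.array(t)
E
python3 -c "
from h import *
im,W,z=load('scene');X=W.reshape(-1,3);X=X[np.isfinite(X[:,0])]
for n,x,y,r in [('vise',.38,-.02,.12),('box',.27,-.2,.06),('toolbox',.75,-.38,.1),('tin',.58,-.3,.05),('mug',.62,.195,.06),('tape',.715,.07,.05)]:
    q=X[np.hypot(X[:,0]-x,X[:,1]-y)<r]; h=q[:,2].max(); print(n,round(h,3),end=' ')
    q=q[q[:,2]>.02]; print(np.round(q.min(0),3),np.round(q.max(0),3))
"
python3 -m handwheel '[[0.087,0,0,0,0,0,9.7],[0.087,0,0,0,0,0,9.7],[0.087,0,0,0,0,0,9.7],[0.087,0,0,0,0,0,9.7],[0.087,0,0,0,0,0,9.7],[0.087,0,0,0,0,0,9.7]]' 20
python3 -c "
from h import *
plan((.53,.33,.25),(.56,-.1,.25),(.416,-.293,.20),(.416,-.293,.08))"
```

```text
vise 0.087 [ 0.264 -0.14   0.02 ] [0.46  0.094 0.087]
box 0.064 [ 0.211 -0.26   0.02 ] [ 0.32  -0.153  0.064]
toolbox 0.2 [ 0.65  -0.476  0.135] [ 0.85 -0.28  0.2 ]
tin 0.164 [ 0.545 -0.35   0.02 ] [ 0.62  -0.267  0.164]
mug 0.085 [0.59  0.152 0.02 ] [0.67  0.236 0.085]
tape 0.067 [0.688 0.031 0.02 ] [0.745 0.11  0.067]
time: 0.85
position: [0.2042, 0.6167, 0.2219]
tool_rot: [1.952, 2.461, -0.002]
ft_force: [-0.8, -0.7, -0.3]
grip_width: 0.998
grip_force: 0.0
t 0.85 pos [0.2042 0.6167 0.2219] yaw_y 13.16 tilt [-0.02 -0.06] w 86.8 gf 0.0 F [-0.8 -0.7 -0.3] q [-1.34  0.32  0.06  1.46 -0.02  1.37 -1.05]
(0.53, 0.33, 0.25) shift mm [-353.4  251.9  -27.9] rows 6 each [-0.0589  0.042  -0.0046]
(0.56, -0.1, 0.25) shift mm [-425.5  -68.7    0.5] rows 8 each [-0.0532 -0.0086  0.0001]
(0.416, -0.293, 0.2) shift mm [-155.1 -184.1   50.2] rows 4 each [-0.0388 -0.046   0.0126]
(0.416, -0.293, 0.08) shift mm [1.0e-01 1.0e-01 1.2e+02] rows 2 each [0.0001 0.     0.06  ]
```

```bash
python3 -m handwheel '[[0.087,-0.044,0.032,-0.004,0,0,0],[0.087,-0.044,0.0315,-0.0035,0,0,0],[0.087,-0.044,0.0315,-0.0035,0,0,0],[0.087,-0.044,0.0315,-0.0035,0,0,0],[0.087,-0.044,0.0315,-0.0035,0,0,0],[0.087,-0.044,0.0315,-0.0035,0,0,0],[0.087,-0.044,0.0315,-0.0035,0,0,0],[0.087,-0.045,0.0315,-0.0035,0,0,0]]' >/dev/null
python3 -m handwheel '[[0.087,-0.047,-0.0076,0,0,0,0],[0.087,-0.047,-0.0076,0,0,0,0],[0.087,-0.047,-0.0076,0,0,0,0],[0.087,-0.047,-0.0076,0,0,0,0],[0.087,-0.047,-0.0076,0,0,0,0],[0.087,-0.047,-0.0076,0,0,0,0],[0.087,-0.047,-0.0076,0,0,0,0],[0.087,-0.047,-0.0076,0,0,0,0],[0.087,-0.047,-0.0076,0,0,0,0]]' >/dev/null
python3 -m handwheel '[[0.087,-0.031,-0.037,0.01,0,0,0],[0.087,-0.031,-0.037,0.01,0,0,0],[0.087,-0.031,-0.037,0.01,0,0,0],[0.087,-0.031,-0.037,0.01,0,0,0],[0.087,-0.031,-0.037,0.01,0,0,0],[0.087,0,0,0,0,0,0],[0.087,0,0,0,0,0,0]]' >/dev/null
python3 - <<'E'
from h import *
plan((.416,-.293,.2),(.416,-.293,.014))
from bench import ctrl
c=ctrl.camera_info("wrist");im,d=ctrl.get_image("wrist");cv2.imwrite("pics/w1.png",im)
W=cloud(im,d,c["intrinsics"],c["D"],c["R"],c["t"]);X=W.reshape(-1,3)
q=X[(X[:,2]>.043)&(X[:,2]<.058)&(np.hypot(X[:,0]-.416,X[:,1]+.293)<.07)]
print(len(q),cv2.minAreaRect((q[:,:2]*1000).astype(np.float32)),np.median(q[:,2]))
E
```

```text
t 3.85 pos [ 0.4208 -0.2879  0.2009] yaw_y 13.48 tilt [0.01 0.05] w 86.8 gf 0.0 F [ 0.4  0.6 -0.3] q [-0.21  0.02  0.77  1.85 -0.02  1.28  0.81]
(0.416, -0.293, 0.2) shift mm [-3.9 -5.9  0.9] rows 1 each [-0.0039 -0.0059  0.0009]
(0.416, -0.293, 0.014) shift mm [-1.00e-01 -1.00e-01  1.86e+02] rows 4 each [-0.     -0.      0.0465]
3216 ((414.6465148925781, -290.3641357421875), (50.05720520019531, 75.31393432617188), 13.934243202209473) 0.05097812620682521
```

View pics/w1.png

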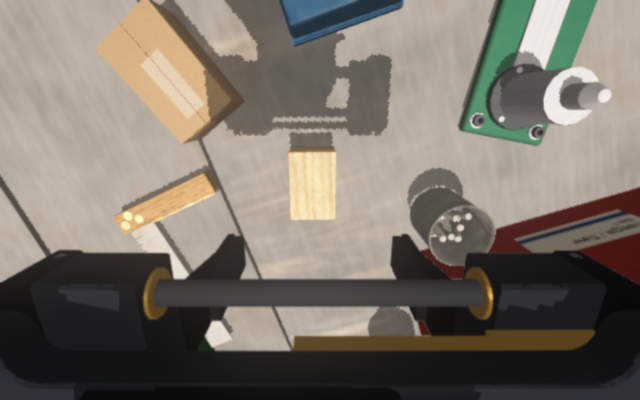

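The wrist view shows the block at (313,185) between the fingers. Measured at 50.1 x 75.3 mm with its top at 51 mm, which agrees with its size.

```bash
python3 -m handwheel '[[0.087,-0.001,-0.0066,0.03,0,0,-0.4],[0.087,0,0,0.04,0,0,0],[0.087,0,0,0.04,0,0,0],[0.087,0,0,0.04,0,0,0],[0.087,0,0,0.027,0,0,0],[0.087,0,0,0.01,0,0,0],[0.087,0,0,0,0,0,0]]' >/dev/null
python3 -m handwheel '[[0.03,0,0,0,0,0,0],[0.03,0,0,0,0,0,0],[0.03,0,0,0,0,0,0],[0.03,0,0,0,0,0,0],[0.03,0,0,0,0,0,0],[0.03,0,0,0,0,0,0]]' 20
python3 -c "
from h import *
plan()"
```

```text
time: 5.52
position: [0.4145, -0.291, 0.0143]
tool_rot: [1.937, 2.473, 0.001]
ft_force: [0.3, 0.7, 2.1]
grip_width: 0.574
grip_force: 20.0
t 5.53 pos [ 0.4145 -0.291   0.0143] yaw_y 13.88 tilt [0.03 0.01] w 50.0 gf 20.0 F [0.3 0.7 2.1] q [-0.11  0.29  0.75  2.04 -0.25  0.9   1.02]
```

```bash
python3 -m handwheel '[[0.03,0,0,-0.02,0,0,0],[0.03,0,0,-0.045,0,0,0],[0.03,0,0,-0.045,0,0,0],[0.03,0,0,-0.045,0,0,0],[0.03,0,0,-0.045,0,0,0],[0.03,0,0,-0.02,0,0,0],[0.03,0.047,0.025,0,0,0,0],[0.03,0.047,0.025,0,0,0,0],[0.03,0.047,0.025,0,0,0,0],[0.03,0.03,0.025,0,0,0,0],[0.03,0,0,0,0,0,0],[0.03,0,0,0,0,0,0]]' >/dev/null
python3 - <<'E'
from h import *
from bench import ctrl
plan()
c=ctrl.camera_info("wrist");im,d=ctrl.get_image("wrist");cv2.imwrite("pics/w2.png",im)
np.savez("wrist2.npz",im=im,d=d,K=c["intrinsics"],D=c["D"],R=c["R"],t=c["t"])
W=cloud(im,d,c["intrinsics"],c["D"],c["R"],c["t"]);X=W.reshape(-1,3)
for lo,hi,x,y,r in [(.034,.047,.604,.032,.04),(.083,.097,.612,-.154,.04),(.112,.13,.612,-.154,.03)]:
    q=X[(X[:,2]>lo)&(X[:,2]<hi)&(np.hypot(X[:,0]-x,X[:,1]-y)<r)]
    if len(q)>5: print(len(q),cv2.minEnclosingCircle((q[:,:2]*1000).astype(np.float32)),np.median(q[:,2]))
E
```

```text
t 7.03 pos [ 0.4698 -0.102   0.2337] yaw_y 13.83 tilt [-0.06 -0.04] w 50.0 gf 20.0 F [ 0.5 -0.4 -1.9] q [-0.43 -0.07  0.56  1.86  0.04  1.35  0.37]
1133 ((601.0938110351562, 35.48841857910156), 20.187108993530273) 0.04080677497956826
617 ((610.0667724609375, -148.6934356689453), 23.813398361206055) 0.09087653284550581
```

View pics/w2.png

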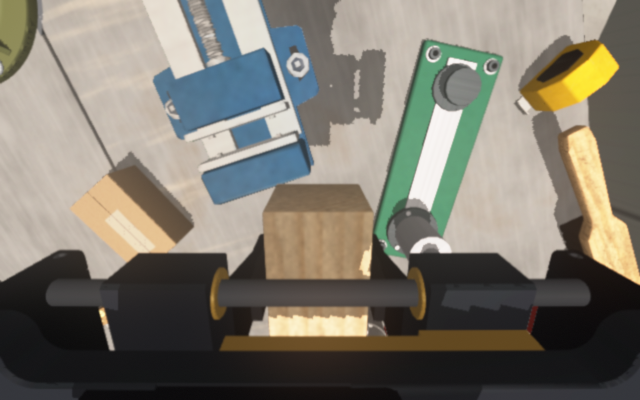

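Rest cap at (459,87) with fitted radius 20.2 mm, post shoulder radius 23.8 mm, spacing 184.4 mm. All fit the given sizes, so I'm carrying the block over.

```bash
python3 -m handwheel '[[0.03,0.025,0.040,0,0,0,0],[0.03,0.025,0.040,0,0,0,0],[0.03,0.025,0.04,0,0,0,0],[0.03,0.0265,0.04,0,0,0,0],[0.03,0,0,0.03,0,0,0],[0.03,0,0,0.04,0,0,0],[0.03,0,0,0.04,0,0,0],[0.03,0,0,0.03,0,0,0],[0.03,0,0,0.01,0,0,0],[0.03,0,0,0,0,0,0],[0.03,0,0,0,0,0,0]]' >/dev/null
python3 -c "
from h import *
plan((.601,.0355,.0565),(.601,.0355,.0535))"
```

```text
t 8.45 pos [0.6026 0.0355 0.0857] yaw_y 13.85 tilt [0.16 0.02] w 49.7 gf 20.0 F [-0.3  0.  -1.4] q [-0.49  0.34  0.46  1.75 -0.17  1.09  0.27]
(0.601, 0.0355, 0.0565) shift mm [ 0.3 -1.6 29.2] rows 1 each [ 0.0003 -0.0016  0.0292]
(0.601, 0.0355, 0.0535) shift mm [ 0. -0.  3.] rows 1 each [ 0.    -0.     0.003]
```

```bash
python3 -m handwheel '[[0.03,0,-0.0015,0.015,0,0,0],[0.03,0,0,0.01,0,0,0],[0.03,0,0,0.004,0,0,0],[0.03,0,0,0.0015,0,0,0],[0.03,0,0,0.001,0,0,0],[0.03,0,0,0,0,0,0]]'
```

```text
time: 9.2
position: [0.599, 0.0356, 0.0542]
tool_rot: [-1.935, -2.472, 0.001]
ft_force: [-7.4, -0.4, 12.1]
grip_width: 0.573
grip_force: 20.0
```

```bash
python3 -m handwheel '[[0.03,0,0,-0.0005,0,0,0],[0.06,0,0,0,0,0,0],[0.087,0,0,0,0,0,0],[0.087,0,0,0,0,0,0],[0.087,0,0,0,0,0,0],[0.087,0,0,-0.03,0,0,0],[0.087,0,0,-0.05,0,0,0],[0.087,0,0,-0.05,0,0,0],[0.087,0,0,-0.04,0,0,0],[0.087,0,0,0,0,0,0]]' >/dev/null
python3 - <<'E'
from h import *
from bench import ctrl
plan((.4768,.2132,.23))
c=ctrl.camera_info("wrist");im,d=ctrl.get_image("wrist");cv2.imwrite("pics/w3.png",im)
W=cloud(im,d,c["intrinsics"],c["D"],c["R"],c["t"]);X=W.reshape(-1,3)
q=X[(X[:,2]>.083)&(X[:,2]<.099)&(np.hypot(X[:,0]-.6,X[:,1]-.035)<.06)]
print(len(q),cv2.minAreaRect((q[:,:2]*1000).astype(np.float32)),np.median(q[:,2]),np.linalg.lstsq(np.c_[q[:,:2],np.ones(len(q))],q[:,2],rcond=None)[0])
E
```

```text
t 10.45 pos [0.6022 0.0355 0.2271] yaw_y 13.87 tilt [0.42 0.09] w 87.1 gf 0.0 F [ 0.9 -0.3  0.5] q [-0.52  0.22  0.49  1.59 -0.11  1.35  0.23]
(0.4768, 0.2132, 0.23) shift mm [202.6 -79.1  -3.5] rows 4 each [ 0.0507 -0.0198 -0.0009]
3459 ((598.1167602539062, 36.36369323730469), (50.02370834350586, 74.5499267578125), 13.855502128601074) 0.09096999965847592 [ 0.00228908 -0.00415769  0.08972186]
```

View pics/w3.png

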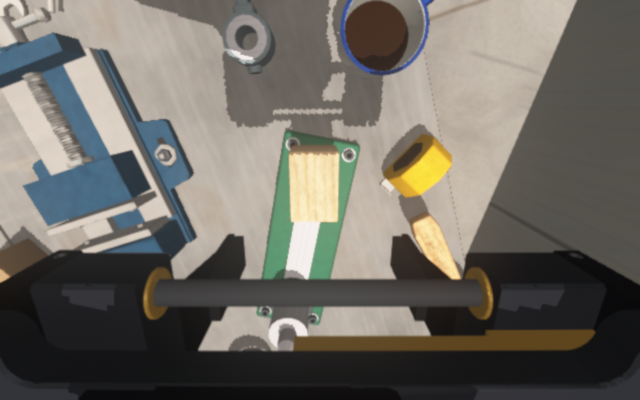

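The block sits flat at image (314,185), centred 3 mm from the rest axis. The mug handle points away, top right, and the lever boss is at (248,38). Next I look at the lever from closer.

```bash
python3 -m handwheel '[[0.087,0.03,-0.03,-0.01,0,0,0],[0.087,0.035,-0.035,-0.01,0,0,0],[0.087,0.035,-0.02,-0.01,0,0,-5.6],[0.087,0,0,0,0,0,0],[0.087,0,0,0,0,0,0]]' >/dev/null
python3 - <<'E'
from h import *
from bench import ctrl
plan()
c=ctrl.camera_info("wrist");im,d=ctrl.get_image("wrist");cv2.imwrite("pics/w4.png",im)
W=cloud(im,d,c["intrinsics"],c["D"],c["R"],c["t"]);X=W.reshape(-1,3)
def ring(lo,hi,x,y,r):
    q=X[(X[:,2]>lo)&(X[:,2]<hi)&(np.hypot(X[:,0]-x,X[:,1]-y)<r)]
    print(len(q),cv2.minEnclosingCircle((q[:,:2]*1000).astype(np.float32)),np.median(q[:,2]) if len(q) else 0)
ring(.035,.044,.496,.159,.04); ring(.027,.037,.434,.334,.03); ring(.075,.095,.6275,.195,.06)
q=X[(X[:,2]>.022)&(X[:,2]<.036)&(abs(X[:,0]-.465)<.05)&(X[:,1]>.205)&(X[:,1]<.29)]
a=cv2.fitLine((q[:,:2]*1000).astype(np.float32),cv2.DIST_HUBER,0,.01,.01).ravel();print(len(q),a,np.degrees(np.arctan2(a[1],a[0])),np.median(q[:,2]))
E
```

```text
t 11.12 pos [0.4932 0.1116 0.2519] yaw_y 19.44 tilt [-0.07 -0.06] w 86.8 gf 0.0 F [ 0.1  0.4 -0.3] q [-0.68 -0.01  0.4   1.77  0.    1.38  0.06]
1114 ((494.802978515625, 162.7911834716797), 25.75535774230957) 0.03929130164186329
0 ((0.0, 0.0), 0.0) 0
1047 ((625.9415893554688, 195.9607391357422), 40.86479949951172) 0.08165412343090372
923 [ 3.4773812e-01 -9.3759173e-01  4.6258218e+02  2.4919040e+02] -69.65096 0.030646317652220856
```

View pics/w4.png

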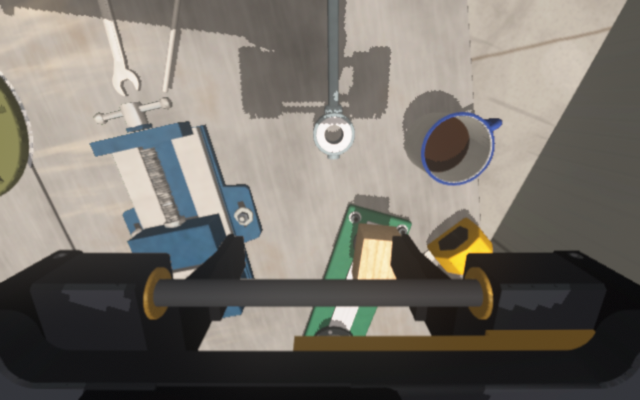

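The lever boss is at (334,134) with the arm running straight up the image, and the mug is at (458,148). Fitted boss radius is 25.8 mm, arm top 30.6 mm, yaw 110.35°.

```bash
python3 -m handwheel '[[0.087,0.036,0.0058,0,0,0,-0.9],[0.087,0.036,0.0058,0,0,0,0],[0.087,0.036,0.006,0,0,0,0],[0.087,0,0,0.03,0,0,0],[0.087,0,0,0.045,0,0,0],[0.087,0,0,0.045,0,0,0],[0.087,0,0,0.045,0,0,0],[0.087,0,0,0.03,0,0,0],[0.087,0,0,0.005,0,0,0],[0.087,0,0,0,0,0,0],[0.087,0,0,0,0,0,0]]' >/dev/null
python3 -c "
from h import *
plan((.4739,.2191,.006))"
```

```text
t 12.55 pos [0.4742 0.2201 0.0545] yaw_y 20.35 tilt [0.13 0.08] w 87.0 gf 0.0 F [-0.5  1.1 -0.1] q [-0.76  0.2   0.3   1.97 -0.07  0.98 -0.07]
(0.4739, 0.2191, 0.006) shift mm [-0.8 -0.7 48.5] rows 1 each [-0.0008 -0.0007  0.0485]
```

```bash
python3 -m handwheel '[[0.087,-0.001,-0.0005,0.025,0,0,0],[0.087,0,0,0.018,0,0,0],[0.087,0,0,0.005,0,0,0],[0.087,0,0,0,0,0,0]]' >/dev/null
python3 -m handwheel '[[0.0,0,0,0,0,0,0],[0.0,0,0,0,0,0,0],[0.0,0,0,0,0,0,0],[0.0,0,0,0,0,0,0],[0.0,0,0,0,0,0,0],[0.0,0,0,0,0,0,0],[0.0,0,0,0,0,0,0],[0.0,0,0,0,0,0,0],[0.0,0,0,0,0,0,0],[0.0,0,0,0,0,0,0]]' 60
python3 -c "
from h import *
plan()"
```

```text
time: 14.3
position: [0.4736, 0.2189, 0.0052]
tool_rot: [1.793, 2.578, 0.003]
ft_force: [4.7, 1.4, -3.2]
grip_width: 0.13
grip_force: 60.0
t 14.3 pos [0.4736 0.2189 0.0052] yaw_y 20.38 tilt [0.11 0.04] w 11.3 gf 60.0 F [ 4.7  1.4 -3.2] q [-0.75  0.27  0.29  2.   -0.1   0.88 -0.04]
```

Gripped at about 12 mm. Lifting slowly.

```bash
python3 -m handwheel '[[0.0,0,0,-0.005,0,0,0],[0.0,0,0,-0.01,0,0,0],[0.0,0,0,-0.02,0,0,0],[0.0,0,0,-0.03,0,0,0],[0.0,0,0,-0.03,0,0,0],[0.0,0,0,-0.03,0,0,0],[0.0,0,0,-0.03,0,0,0],[0.0,0,0,-0.02,0,0,0],[0.0,0,0,-0.01,0,0,0],[0.0,0,0,0,0,0,0],[0.0,0,0,0,0,0,0],[0.0,0,0,0,0,0,0]]' >/dev/null
python3 - <<'E'
from h import *
from bench import ctrl
plan()
for n in ("scene","wrist"):
    c=ctrl.camera_info(n);im,d=ctrl.get_image(n)
    W=cloud(im,d,c["intrinsics"],c["D"],c["R"],c["t"]);X=W.reshape(-1,3)
    b=np.array([.4948,.1628]);u=np.array([-.3477,.9376])
    s=(X[:,:2]-b)@u;l=(X[:,:2]-b)@[u[1],-u[0]]
    for a0,a1,w in [(-.03,.03,.03),(.13,.16,.01),(.165,.205,.025)]:
        q=X[(s>a0)&(s<a1)&(abs(l)<w)&(X[:,2]>.14)&(X[:,2]<.26)]
        if len(q)>5:print(n,len(q),np.round(np.median(q,0),4),np.round(np.percentile(q[:,2],[10,90]),4),cv2.minEnclosingCircle((q[:,:2]*1000).astype(np.float32)))
E
```

```text
t 15.8 pos [0.472  0.2182 0.1889] yaw_y 20.38 tilt [-0.11 -0.07] w 11.1 gf 60.0 F [ 0.1  0.1 -8.5] q [-0.78  0.06  0.31  1.83 -0.02  1.26 -0.11]
scene 314 [0.4892 0.1477 0.2158] [0.1928 0.2226] ((491.48358154296875, 160.7137451171875), 29.97751808166504)
scene 20 [0.4319 0.3412 0.2141] [0.212  0.2174] ((430.3420715332031, 338.0443115234375), 14.838844299316406)
wrist 558 [0.4834 0.1869 0.2156] [0.2113 0.2177] ((485.216552734375, 181.9730224609375), 13.674480438232422)
wrist 1995 [0.4419 0.2985 0.2147] [0.2136 0.2155] ((441.9938659667969, 297.8287353515625), 15.932780265808105)
wrist 3055 [0.432  0.3261 0.2166] [0.2139 0.2179] ((430.34918212890625, 329.12127685546875), 15.885540962219238)
```

```bash
python3 -m handwheel '[[0.0,-0.015,0.0018,0,0,0,0],[0.0,-0.03,0.0018,0,0,0,0],[0.0,-0.035,0.0018,0,0,0,0],[0.0,-0.035,0.0018,0,0,0,0],[0.0,-0.035,0.002,0,0,0,0],[0.0,-0.035,0.002,0,0,0,0],[0.0,-0.035,0.002,0,0,0,0],[0.0,-0.035,0.002,0,0,0,0],[0.0,-0.035,0.002,0,0,0,0],[0.0,-0.03,0.002,0,0,0,0],[0.0,-0.015,0.001,0,0,0,0],[0.0,0,0,0,0,0,0]]' >/dev/null
python3 -m handwheel '[[0.0,0,0,0,0,0,1.7],[0.0,0,0,0,0,0,3],[0.0,0,0,0,0,0,4],[0.0,0,0,0,0,0,4],[0.0,0,0,0,0,0,3],[0.0,0,0,0,0,0,2],[0.0,0,0,0,0,0,0],[0.0,0,0,0,0,0,0],[0.0,0,0,0,0,0,0]]' >/dev/null
python3 - <<'E'
from h import *
from bench import ctrl
plan((.608,-.0893,.19),(.608,-.0893,.145))
for n in ("scene","side","wrist"):
    c=ctrl.camera_info(n);im,d=ctrl.get_image(n);cv2.imwrite(f"pics/{n}5.png",im)
    np.savez(n+"5.npz",im=im,d=d,K=c["intrinsics"],D=c["D"],R=c["R"],t=c["t"])
def crop(n,x0,y0,w,h,f):
    return cv2.resize(cv2.imread(f"pics/{n}5.png")[y0:y0+h,x0:x0+w],None,fx=f,fy=f)
a=crop("scene",300,130,130,140,3);b=cv2.resize(cv2.imread("pics/wrist5.png"),None,fx=.6,fy=.6)
M=np.zeros((420,780,3),np.uint8);M[:420,:390]=a;M[:240,394:778]=b
M[242:420,394:]=cv2.resize(cv2.imread("pics/side5.png")[180:270,270:440],(386,178));cv2.imwrite("pics/c5.png",M)
E
```

```text
t 18.52 pos [ 0.6083 -0.0883  0.1901] yaw_y 2.69 tilt [0.   0.01] w 11.7 gf 60.0 F [-0.1 -0.1 -9.2] q [-0.4   0.29  0.61  1.61 -0.17  1.29  0.28]
(0.608, -0.0893, 0.19) shift mm [-1.  -0.3  0.1] rows 1 each [-0.001  -0.0003  0.0001]
(0.608, -0.0893, 0.145) shift mm [-0. -0. 45.] rows 1 each [-0.    -0.     0.045]
```

View pics/c5.png

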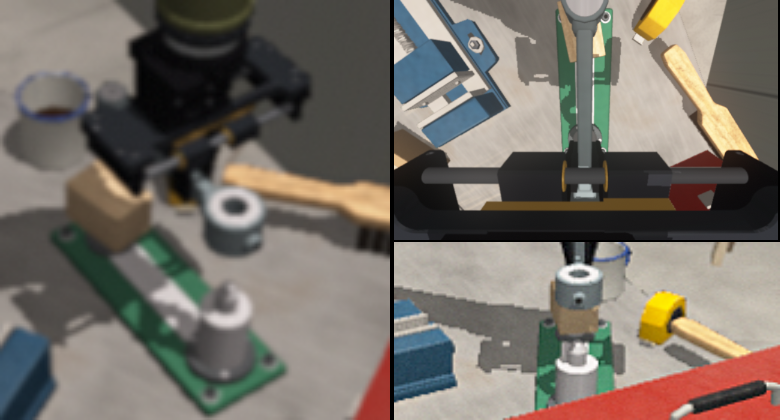

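Scene crop: the bore at (238,207) is above the pin at (226,295) and the lever looks level. The side view also has the boss over the pin. The wrist view has the small end over the block. Now the numbers.

```bash
cat > m.py <<'E'
from h import *
import sys
from scipy.optimize import least_squares
def meas(k,zu):
  for n in ("scene","side","wrist"):
    im,W,_=load(n+k);X=W.reshape(-1,3)
    def circ(nm,lo,hi,x,y,r):
        q=X[(X[:,2]>lo)&(X[:,2]<hi)&(np.hypot(X[:,0]-x,X[:,1]-y)<r)]
        if len(q)<8:return
        c,rr=cv2.minEnclosingCircle((q[:,:2]*1000).astype(np.float32))
        print(n,nm,len(q),"circ",np.round(c,1),round(rr,1),"mean",np.round(q.mean(0)*1000,1))
    circ("boss26",zu+.033,zu+.044,.611,-.152,.036)
    circ("small16",zu+.026,zu+.038,.601,.035,.021)
    circ("shoulder24",.084,.097,.611,-.152,.032)
    circ("pintip",.112,.128,.611,-.152,.012)
    circ("block",.083,.098,.6,.035,.06)
E
python3 -c "
from m import *
meas('5',.1855)"
```

```text
scene boss26 199 circ [ 612.6 -150.3] 26.9 mean [ 611.5 -152.2  222.2]
scene small16 80 circ [603.8  32.2] 17.8 mean [602.8  31.6 216. ]
scene shoulder24 144 circ [ 612.5 -152.1] 26.0 mean [ 608.8 -156.5   89.2]
scene pintip 32 circ [ 611.9 -152.9] 9.6 mean [ 611.6 -153.9  117.7]
scene block 282 circ [597.9  32.6] 44.9 mean [595.7  30.6  88.9]
side boss26 179 circ [ 608.  -149.8] 27.7 mean [ 609.2 -152.7  222.8]
side small16 23 circ [601.9  24.4] 10.1 mean [602.2  22.1 214.4]
side shoulder24 148 circ [ 609.4 -151.5] 24.5 mean [ 609.7 -158.1   90.1]
side pintip 37 circ [ 609.8 -154.4] 9.6 mean [ 609.5 -154.   117.7]
side block 20 circ [594.4  32. ] 41.9 mean [579.2  28.4  86.8]
wrist boss26 58 circ [ 609.  -123.8] 9.2 mean [ 609.1 -122.7  219.6]
wrist small16 3094 circ [602.   29.3] 15.9 mean [602.2  25.6 217.3]
wrist block 2182 circ [597.8  36. ] 44.3 mean [595.1  25.7  90.9]
```

```bash
python3 -m handwheel '[[0.0,-0.0025,0,0.005,0,0,0],[0.0,0,0,0.01,0,0,0],[0.0,0,0,0.012,0,0,0],[0.0,0,0,0.01,0,0,0],[0.0,0,0,0.006,0,0,0],[0.0,0,0,0.002,0,0,0],[0.0,0,0,0,0,0,0],[0.0,0,0,0,0,0,0],[0.0,0,0,0,0,0,0],[0.0,0,0,0,0,0,0]]' >/dev/null
python3 - <<'E'
from h import *
from bench import ctrl
plan()
for n in ("scene","side","wrist"):
    c=ctrl.camera_info(n);im,d=ctrl.get_image(n);cv2.imwrite(f"pics/{n}6.png",im)
    np.savez(n+"6.npz",im=im,d=d,K=c["intrinsics"],D=c["D"],R=c["R"],t=c["t"])
from m import meas
meas("6",.1405)
a=cv2.resize(cv2.imread("pics/scene6.png")[130:270,300:430],None,fx=3,fy=3)
b=cv2.resize(cv2.imread("pics/side6.png")[180:270,270:440],(400,212))
M=np.zeros((420,790,3),np.uint8);M[:,:390]=a;M[:212,390:]=b;cv2.imwrite("pics/c6.png",M)
E
```

```text
t 19.93 pos [ 0.6085 -0.0909  0.1453] yaw_y 2.68 tilt [0.02 0.01] w 11.5 gf 60.0 F [-0.8 -0.6 -8.6] q [-0.39  0.33  0.6   1.66 -0.2   1.21  0.31]
scene boss26 203 circ [ 613.4 -154.7] 27.6 mean [ 611.9 -154.6  177.5]
scene small16 75 circ [602.6  31.3] 17.0 mean [603.1  30.1 171.2]
scene shoulder24 143 circ [ 613.3 -151.3] 24.5 mean [ 608.6 -156.3   89.4]
scene pintip 9 circ [ 609.1 -156.8] 7.2 mean [ 607.7 -155.9  113.9]
scene block 94 circ [585.5  28.8] 38.9 mean [580.   37.1  88.2]
side boss26 181 circ [ 608.6 -151.1] 27.4 mean [ 609.2 -154.5  177.9]
side small16 8 circ [602.7  21.5] 9.9 mean [602.8  18.7 169.8]
side shoulder24 146 circ [ 609.4 -152.1] 25.5 mean [ 609.5 -158.1   90.1]
side pintip 33 circ [ 610.4 -153.9] 8.3 mean [ 610.3 -155.6  118.5]
side block 59 circ [595.7  41.1] 38.4 mean [581.2  38.9  90.2]
wrist boss26 67 circ [ 608.6 -126. ] 9.8 mean [ 609.3 -125.2  174.5]
wrist small16 2821 circ [602.1  28.6] 15.7 mean [602.2  24.1 172.6]
wrist block 3023 circ [599.5  29.2] 38.8 mean [597.4  21.   90.8]
```

View pics/c6.png

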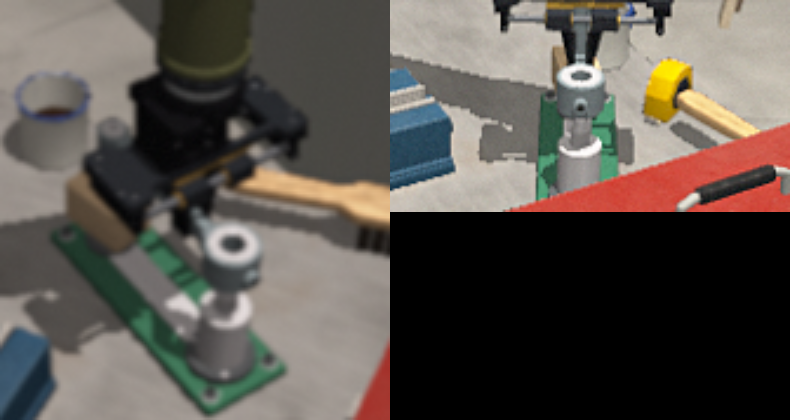

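The boss is directly above the pin in both views, at (235,250) in the scene crop and (580,85) in the side crop. It agrees with the pin axis to about 2 mm, with an 18 mm gap, and the lever is level.

```bash
python3 -c "
from bench import ctrl
print(ctrl.close_job())"
```

```text
the job is handed in; nothing more can be done
None
```

The job is handed in (no verdict came back): the block sits about 3 mm off centre on the rest post, and the lever is held level near its balance point, bore within about 2 mm of the pin's axis and roughly 18 mm above its tip, with the small end over the block.

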